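Put the mixed-up reagent bottles back on their own spill trays

ROBOT

A 7-joint arm with a two-finger parallel gripper is mounted at the origin on the work surface. World frame = base frame: x ahead of the robot, y to its left, z up, the work surface at z = 0. Lengths are in m, angles in rad, forces in N, time in s.
With the tool pointing down it reaches from about 0.4 to 0.85 m from the base axis. Payload 4.5 kg.
Tool frame: the origin (TCP) lies midway between the tips of the shut fingers; the grasp point (between the pads) lies 19 mm behind it; z points along the fingers, y is the line along which they close (so a half turn about z gives the same grasp; the last joint's range is limited). The gripper opens to 88 mm and grips with 3 to 60 N. Pads are 18 mm wide; open, the fingers measure 123 mm over their backs; the gripper's body (75 mm by 187 mm) begins 45 mm behind the grasp point.
Start: joints at [1.199, 0.689, -0.195, 1.565, 0.157, 0.902, -0.215], TCP at [0.247, -0.574, 0.239] pointing down, gripper open.
Joint ranges: [-3.01, 3.01], [-0.46, 2.08], [-1.47, 1.51], [0.13, 2.56], [-1, 4.14], [0.04, 2.09], [-2.66, 2.66]. Speed limits (rad/s): [2.57, 2.57, 3.14, 3.14, 3.14, 3.14, 3.14].

INTERFACE

Orientations are given as a unit quaternion [x, y, z, w].
In Python, from plant import r gives the robot as it stands.
- The arm moves only by the tool carry_out, never from a script. Its argument "plan" is a list of rows, each an object with "rot": the turn, a rotation vector about the tool's x, y, z in rad, a list of three; "xyz": the shift along the tool's x, y, z in m, a list of three; "grip": the closure in counts, from 0 (fully open) to 255 (shut). In form: [{"rot": [wx, wy, wz], "xyz": [dx, dy, dz], "grip": grip}, ...]. A call has 1 to 8 rows; each row is the pose to reach, as a shift and turn from the pose commanded when the call began, along the tool's axes at that moment; what a row does not reach only later rows make up. A row lasts 1/12 s, in which the tool goes at most 41.7 mm and 7.16 degrees, less where a joint would pass 70% of its speed; a pose out of reach is approached as far as the arm can. A call with a gripper value outside its range is refused whole. The fingers move at their own pace and stop on an object; "squeeze" is the grip in N (left out, the last holds). Time passes only in rows, so rows that repeat a pose let the fingers close. It gives the time, the measured TCP pose, the force, the opening and the grip force at its end, in the units of the state.
- r.get_state(): the state, without advancing time (a new reading comes with each control period).
- r.snapshot(name): name is "scene" or "top"; returns the picture (400x640x3 uint8, red, green, blue); there is no depth.
- r.camera_params(name): a dict with "fx", "fy", "cx", "cy" (pixels), "distortion" ([k1, k2, p1, p2, k3] as OpenCV has them; the pictures are not rectified), "position" and "attitude" of the camera in the world. Camera axes: x right, y down, z forward; pixel columns grow to the right and rows downward; lengths in m; the calibration is good to about 2 mm. A picture is of the moment at which its call begins. camera_params takes no time and is no camera call.
- r.finish_job(): hands the job in; it is judged then, once.
The state is a dict: "clock": time; "q": joint angles; "qd": joint speeds; "joint_torque": joint torques, N m; "tool_pos": TCP position; "eef_rot": TCP orientation; "contact_force": force on the tool from outside, world axes, zero at the start; "moment": the same for the moment, N m; "opening": opening from 0.0 (shut) to 1.0 (fully open); "finger_force": force on a finger pad.
Only numpy, scipy, OpenCV 4.12 (cv2) and the standard library are available. Lean on these libraries where they do the work, as an engineer would, in place of code of your own. Each camera call takes 0.05 s, during which the arm holds its last target. There are 200 camera calls.

TASK

Each of the three amber reagent bottles stands on another's spill tray: move them round until every bottle stands upright in the middle of the tray of its own cap colour, parking one on the empty black tray on the way. Never stand a bottle on the bare bench, tip it over or drop it, and leave the foil-covered beaker and the tip box where they are.

Things in the scene. Friction and masses are not known exactly. Their poses are not given: they have to be found in the camera images.
- bottle_red: Round amber reagent bottle with a red screw cap and a red stripe on its white label, loose, about 0.2 kg (0.14 to 0.28). 114 mm tall: body 54 mm in diameter up to 66 mm, then a shoulder tapering to a 32 mm neck at 80 mm, and a cap 38 mm in diameter from 88 to 114 mm (the cap is fixed on and is a good grip from above). Origin: centre of its underside; z is up along its axis.
- bottle_blue: Round amber reagent bottle with a blue screw cap and a blue stripe on its white label, loose, about 0.2 kg (0.14 to 0.28). 114 mm tall: body 54 mm in diameter up to 66 mm, then a shoulder tapering to a 32 mm neck at 80 mm, and a cap 38 mm in diameter from 88 to 114 mm (the cap is fixed on and is a good grip from above). Origin: centre of its underside; z is up along its axis.
- bottle_yellow: Round amber reagent bottle with a yellow screw cap and a yellow stripe on its white label, loose, about 0.2 kg (0.14 to 0.28). 114 mm tall: body 54 mm in diameter up to 66 mm, then a shoulder tapering to a 32 mm neck at 80 mm, and a cap 38 mm in diameter from 88 to 114 mm (the cap is fixed on and is a good grip from above). Origin: centre of its underside; z is up along its axis.
- tray_red: Red spill tray, home of the bottle with the red cap: 100 x 100 mm, fixed to the bench. Its flat floor is 8 mm above the bench (tray 8 mm thick), its rim 4 mm thick, with the top 14 mm above the bench, so the inside is 92 x 92 mm; a thin printed black ring 68 mm in outer diameter marks the middle of the floor. Origin: centre of its underside, on the bench; x and y along its sides, z up.
- tray_blue: Blue spill tray, home of the bottle with the blue cap: 100 x 100 mm, fixed to the bench. Its flat floor is 8 mm above the bench (tray 8 mm thick), its rim 4 mm thick, with the top 14 mm above the bench, so the inside is 92 x 92 mm; a thin printed black ring 68 mm in outer diameter marks the middle of the floor. Origin: centre of its underside, on the bench; x and y along its sides, z up.
- tray_yellow: Yellow spill tray, home of the bottle with the yellow cap: 100 x 100 mm, fixed to the bench. Its flat floor is 8 mm above the bench (tray 8 mm thick), its rim 4 mm thick, with the top 14 mm above the bench, so the inside is 92 x 92 mm; a thin printed black ring 68 mm in outer diameter marks the middle of the floor. Origin: centre of its underside, on the bench; x and y along its sides, z up.
- tray_spare: Empty black spill tray, the spare parking place: 100 x 100 mm, fixed to the bench. Its flat floor is 8 mm above the bench (tray 8 mm thick), its rim 4 mm thick, with the top 14 mm above the bench, so the inside is 92 x 92 mm; a thin printed white ring 68 mm in outer diameter marks the middle of the floor. Origin: centre of its underside, on the bench; x and y along its sides, z up.
- beaker: Foil-covered glass beaker, 90 mm tall, 66 mm in diameter. Bystander, loose: leave alone. Origin: centre of its underside.
- tip_box: White pipette tip box with rows of small grey tips on top, 85 x 120 mm, 55 mm tall. Bystander, loose: leave alone. Origin: centre of its underside; x along its short side.

How it is judged:
By the outcome, as a careful person would: the job done as asked, in the order asked, and still so for the second after the job is handed in, with the robot touching nothing.
It also fails if it takes over 101 s, if anything falls off the work surface, if the arm or the gripper's body presses on something with over 40 N, if the wrist force passes 120 N, or if a joint passes its speed limit or range.

## Working session

There is one attempt and no reset: what is moved stays moved. The work goes in short steps, Python scripts to look and compute and a tool call to move; the robot and the scene stay as the last step left them, time stands still between calls to the robot, and variables do not carry over. Pictures are saved under pics/ and viewed, at most 14 in all, crops included, and the job is handed in when it is done.

Besides the shell and the picture viewer there is one more tool, called after "Request:" by a JSON object that holds its "fn" and its "kwargs", one argument or row to a line. carry_out: Moves the arm, as the interface text tells. Its arguments: {"type":"object","properties":{"plan":{"type":"array"},"squeeze":{"type":"number"}},"required":["plan"]}

```bash
mkdir -p pics; ls; python3 - <<'E'
from plant import r
import cv2
for n in ("scene","top"):
    cv2.imwrite(f"pics/{n}0.png",cv2.cvtColor(r.snapshot(n),cv2.COLOR_RGB2BGR)); print(r.camera_params(n))
print(r.get_state())
E
```

```text
pics
{'fx': 390.86945157231315, 'fy': 390.86945157231315, 'cx': 323.0510922317657, 'cy': 193.80592871321514, 'distortion': array([-0.09850721,  0.        ,  0.        ,  0.        ,  0.        ]), 'position': array([0.86682653, 0.3933184 , 0.72410359]), 'attitude': array([ 0.27025932,  0.90854983, -0.30533237, -0.09093539])}
{'fx': 369.7155585427156, 'fy': 369.7155585427156, 'cx': 319.0852338991563, 'cy': 195.07751062055405, 'distortion': array([-0.07374047,  0.        ,  0.        ,  0.        ,  0.        ]), 'position': array([ 0.47339866, -0.01718883,  0.84127917]), 'attitude': array([-0.70249786,  0.70844438, -0.03748656,  0.05655157])}
{'clock': 0.1, 'q': array([ 1.19880367,  0.68990562, -0.19451998,  1.56621996,  0.15733562,
        0.90250658, -0.2150735 ]), 'qd': array([ 0.00189947, -0.0014934 , -0.00030408, -0.00374917, -0.0010008 ,
       -0.00231907, -0.00097987]), 'joint_torque': array([-3.25882262e-03, -5.28500783e+01, -1.27160367e+00, -1.53836846e+01,
       -5.25677903e-02,  1.89990591e-03,  5.61638535e-05]), 'tool_pos': array([ 0.24644756, -0.57375006,  0.23799215]), 'eef_rot': array([ 9.79474396e-01,  2.01566939e-01, -2.37247164e-04, -7.87563719e-04]), 'contact_force': array([-0.46377737, -1.05268942, -0.21059136]), 'moment': array([0.03632478, 0.02093084, 0.00707334]), 'finger_force': 0.0, 'opening': 1.0009966972029694}
```

View pics/scene0.png

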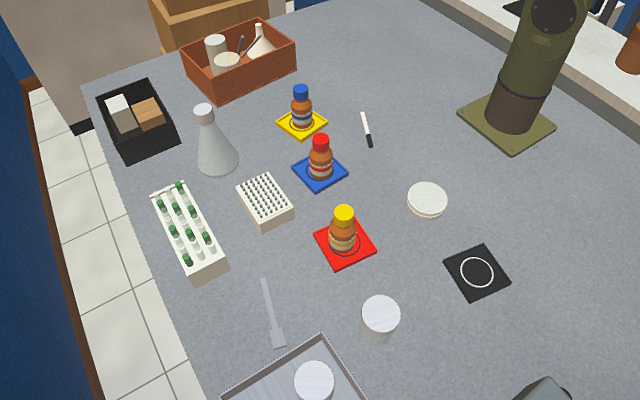

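View pics/top0.png

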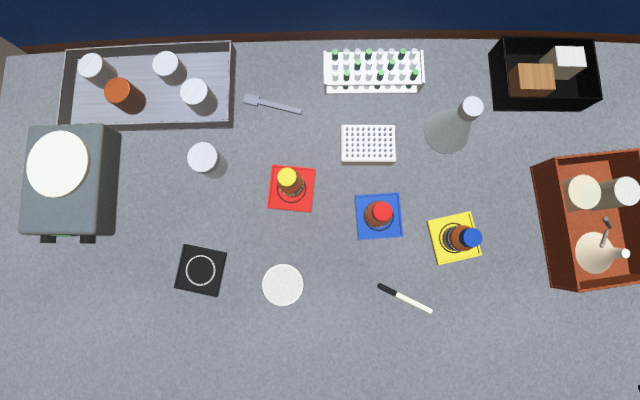

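The top view shows the yellow cap on the red tray at (288,177), the red cap on the blue tray at (380,211), the blue cap on the yellow tray at (472,237), and the spare tray at (200,270). The scene view agrees. Next I'll measure.

```bash
cat > h.py <<'E'
import numpy as np, cv2
from scipy.spatial.transform import Rotation as R
from plant import r
HS={'red':[(0,6),(174,180)],'blue':[(105,125)],'yellow':[(22,34)]}
def cast(n,uv,z):
    c=r.camera_params(n); K=np.array([[c['fx'],0,c['cx']],[0,c['fy'],c['cy']],[0,0,1]])
    p=cv2.undistortPoints(np.float64(uv).reshape(-1,1,2),K,c['distortion'])[:,0]
    d=R.from_quat(c['attitude']).apply(np.c_[p,np.ones(len(p))]); o=c['position']
    return (o+d*((z-o[2])/d[:,2])[:,None])[:,:2]
def blobs(img,col):
    h=cv2.cvtColor(img,cv2.COLOR_RGB2HSV); m=np.zeros(h.shape[:2],np.uint8)
    if col=='black': m=cv2.inRange(h,(0,0,0),(180,255,60))
    else:
        for a,b in HS[col]: m|=cv2.inRange(h,(a,150,90),(b,255,255))
    cs,_=cv2.findContours(m,cv2.RETR_EXTERNAL,cv2.CHAIN_APPROX_NONE)
    return [c for c in cs if cv2.contourArea(c)>60]
def rect(n,c,z):
    w=cast(n,c[:,0],z).astype(np.float32); return cv2.minAreaRect(w)
E
python3 - <<'E'
from h import *
for n in ("top","scene"):
    im=r.snapshot(n)
    for col in ('red','blue','yellow','black'):
        for c in blobs(im,col):
            u=c[:,0].mean(0); A=cv2.contourArea(c)
            if A>15000: continue
            rt=rect(n,c,.012); cc=cv2.minEnclosingCircle(cast(n,c[:,0],.118).astype(np.float32))
            x=np.array(rt[0])
            if (.25<x[0]<.8 and abs(x[1])<.6): print(n,col,u.round(),A,'rect',np.round(rt[0],4),np.round(rt[1],3),round(rt[2],1),'cap',np.round(cc[0],4),round(cc[1],4))
E
```

```text
top red [382. 211.] 279.5 rect [ 0.546  -0.1373] [0.043 0.043] 88.6 cap [ 0.5379 -0.121 ] 0.02
top red [291. 187.] 1082.0 rect [0.602 0.069] [0.099 0.099] 83.9 cap [0.5856 0.0581] 0.0603
top blue [472. 237.] 253.5 rect [ 0.4854 -0.3365] [0.041 0.038] 89.1 cap [ 0.4852 -0.2954] 0.019
top blue [378. 216.] 1815.0 rect [ 0.5371 -0.1279] [0.097 0.098] 3.4 cap [ 0.5291 -0.1137] 0.0594
top black [386. 289.] 64.0 rect [ 0.3749 -0.1411] [0.04 0.01] 63.0 cap [ 0.3882 -0.1257] 0.0176
top black [200. 270.] 1851.0 rect [0.4172 0.2737] [0.101 0.099] 78.1 cap [0.4245 0.2367] 0.0613
top black [ 87. 239.] 91.5 rect [0.4875 0.5496] [0.016 0.037] 0.3 cap [0.4857 0.4771] 0.0176
scene red [344. 244.] 1175.5 rect [0.6034 0.0716] [0.104 0.103] 84.0 cap [0.6434 0.1205] 0.0603
scene red [320. 142.] 252.5 rect [ 0.4866 -0.2035] [0.068 0.041] 56.4 cap [ 0.5423 -0.1141] 0.03
scene blue [317. 173.] 582.5 rect [ 0.5396 -0.1258] [0.103 0.102] 3.5 cap [ 0.5908 -0.0461] 0.0582
scene blue [299.  92.] 129.5 rect [ 0.4263 -0.403 ] [0.073 0.041] 58.4 cap [ 0.4915 -0.2847] 0.0319
scene yellow [343. 215.] 336.0 rect [0.5663 0.0157] [0.061 0.042] 55.9 cap [0.6119 0.0713] 0.0261
scene yellow [303. 126.] 576.0 rect [ 0.4895 -0.2909] [0.107 0.108] 12.2 cap [ 0.5462 -0.1874] 0.0585
scene black [476. 272.] 2184.5 rect [0.4199 0.2764] [0.101 0.105] 78.8 cap [0.4863 0.294 ] 0.0599
```

```bash
cat >> h.py <<'E'
def go(x,y,z):
    s=r.get_state(); p=s['tool_pos']; q=R.from_quat(s['eef_rot'])
    print('t',round(s['clock'],2),'pos',p.round(4),'shift',q.inv().apply(np.array([x,y,z])-p).round(4),'q',s['q'].round(2))
E
python3 - <<'E'
from h import *
im=r.snapshot("top"); h=cv2.cvtColor(im,cv2.COLOR_RGB2HSV)
print(h[177,288],h[222,440],h[260,445])
HS['yellow']=[(22,34)]
m=cv2.inRange(h,(20,130,90),(36,255,255))
cs,_=cv2.findContours(m,cv2.RETR_EXTERNAL,cv2.CHAIN_APPROX_NONE)
for c in cs:
    if cv2.contourArea(c)<60: continue
    print(c[:,0].mean(0),[np.round(v,4) for v in rect('top',c,.014)],cv2.minEnclosingCircle(cast('top',c[:,0],.12).astype(np.float32)))
go(.59,.055,.24)
E
```

```text
[ 29 133 245] [ 29 143 245] [ 28 149 243]
[452.76106195 238.2079646 ] [array([ 0.4856, -0.2942]), array([0.0985, 0.1017]), np.float64(12.0324)] ((0.48376744985580444, -0.25883209705352783), 0.059777967631816864)
[286.57692308 176.61538462] [array([0.6268, 0.0778]), array([0.0419, 0.0413]), np.float64(0.1237)] ((0.6077044606208801, 0.0664413571357727), 0.01916845701634884)
t 0.25 pos [ 0.2466 -0.574   0.2384] shift [ 0.5638 -0.4423 -0.0013] q [ 1.2   0.69 -0.19  1.57  0.16  0.9  -0.22]
```

Request:
{"fn": "carry_out", "kwargs": {
  "plan": [
    {"rot": [0, 0, 0], "xyz": [0.015, -0.011, 0], "grip": 0},
    {"rot": [0, 0, 0], "xyz": [0.045, -0.034, 0], "grip": 0},
    {"rot": [0, 0, 0], "xyz": [0.077, -0.058, 0], "grip": 0},
    {"rot": [0, 0, 0], "xyz": [0.109, -0.082, 0], "grip": 0},
    {"rot": [0, 0, 0], "xyz": [0.141, -0.106, 0], "grip": 0},
    {"rot": [0, 0, 0], "xyz": [0.173, -0.13, 0], "grip": 0},
    {"rot": [0, 0, 0], "xyz": [0.205, -0.154, 0], "grip": 0},
    {"rot": [0, 0, 0], "xyz": [0.237, -0.178, 0], "grip": 0}
  ]
}}

```text
clock: 0.92
tool_pos: [0.3948, -0.3155, 0.2388]
eef_rot: [0.98, 0.201, 0.0, 0.0]
contact_force: [0.5, -0.3, 0.2]
opening: 0.998
finger_force: 0.0
```

Request:
{"fn": "carry_out", "kwargs": {
  "plan": [
    {"rot": [0, 0, 0], "xyz": [0.032, -0.024, 0], "grip": 0},
    {"rot": [0, 0, 0], "xyz": [0.064, -0.048, 0], "grip": 0},
    {"rot": [0, 0, 0], "xyz": [0.096, -0.073, 0], "grip": 0},
    {"rot": [0, 0, 0], "xyz": [0.128, -0.098, 0], "grip": 0},
    {"rot": [0, 0, 0], "xyz": [0.16, -0.122, 0], "grip": 0},
    {"rot": [0, 0, 0], "xyz": [0.192, -0.147, 0], "grip": 0},
    {"rot": [0, 0, 0], "xyz": [0.224, -0.172, 0], "grip": 0},
    {"rot": [0, 0, 0], "xyz": [0.256, -0.197, 0], "grip": 0}
  ]
}}

```text
clock: 1.58
tool_pos: [0.5523, -0.0331, 0.2388]
eef_rot: [0.979, 0.202, 0.0, 0.0]
contact_force: [-0.4, -1.0, -0.2]
opening: 0.996
finger_force: 0.0
```

```bash
python3 -c "
from h import *
go(.608,.066,.24); print(R.from_quat(r.get_state()['eef_rot']).as_matrix().round(3))"
```

```text
t 1.58 pos [ 0.5523 -0.0331  0.2388] shift [ 0.0903 -0.0691 -0.0012] q [ 0.06  0.59 -0.13  1.79  0.1   0.77 -1.29]
[[ 0.919  0.395  0.   ]
 [ 0.395 -0.919 -0.   ]
 [ 0.     0.    -1.   ]]
```

Request:
{"fn": "carry_out", "kwargs": {
  "plan": [
    {"rot": [0, 0, 0], "xyz": [0.03, -0.023, 0], "grip": 0},
    {"rot": [0, 0, 0], "xyz": [0.06, -0.046, 0], "grip": 0},
    {"rot": [0, 0, 0], "xyz": [0.082, -0.062, 0], "grip": 0},
    {"rot": [0, 0, 0], "xyz": [0.09, -0.069, 0.01], "grip": 0},
    {"rot": [0, 0, 0], "xyz": [0.09, -0.069, 0.035], "grip": 0},
    {"rot": [0, 0, 0], "xyz": [0.09, -0.069, 0.06], "grip": 0},
    {"rot": [0, 0, 0], "xyz": [0.09, -0.069, 0.075], "grip": 0},
    {"rot": [0, 0, 0], "xyz": [0.09, -0.069, 0.075], "grip": 0}
  ]
}}

```text
clock: 2.25
tool_pos: [0.6038, 0.0619, 0.1597]
eef_rot: [0.98, 0.201, -0.004, 0.0]
contact_force: [-0.7, 0.2, 0.4]
opening: 1.003
finger_force: 0.0
```

```bash
python3 -c "
from h import *
go(.608,.066,.093)
a=cv2.cvtColor(np.vstack([r.snapshot('scene')[100:300,180:500],r.snapshot('top')[100:300,180:500]]),cv2.COLOR_RGB2BGR)
cv2.imwrite('pics/a.png',cv2.resize(a,None,fx=1.5,fy=1.5))"
```

```text
t 2.25 pos [0.6038 0.0619 0.1597] shift [ 0.0061 -0.002   0.0667] q [-0.12  0.77 -0.1   1.69  0.11  0.7  -1.45]
```

View pics/a.png

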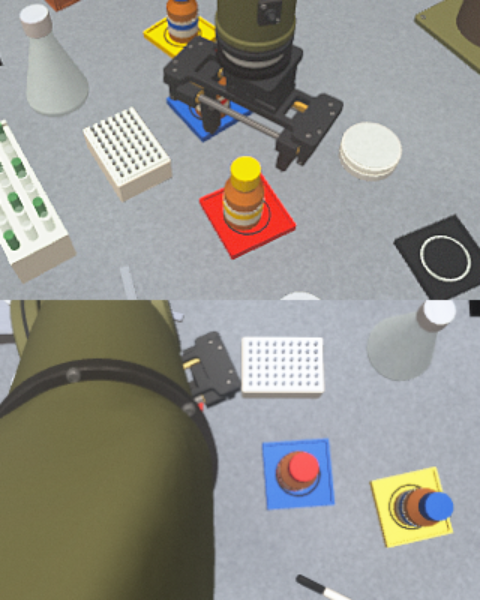

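```bash
cat >> h.py <<'E'
def proj(n,P):
    c=r.camera_params(n); K=np.array([[c['fx'],0,c['cx']],[0,c['fy'],c['cy']],[0,0,1]])
    q=R.from_quat(c['attitude']).inv().apply(np.atleast_2d(P)-c['position'])
    return cv2.projectPoints(q,np.zeros(3),np.zeros(3),K,c['distortion'])[0][:,0].round()
E
python3 -c "
from h import *
s=r.get_state();p=s['tool_pos'];y=R.from_quat(s['eef_rot']).apply([0,1,0]); print(p)
for n in ('scene','top'): print(n,*proj(n,[p,p+.044*y,p-.044*y,[.608,.066,.122],[0,0,0],[0.6025,.07,.014]]))
cv2.imwrite('pics/b.png',cv2.cvtColor(r.snapshot('scene'),cv2.COLOR_RGB2BGR))"
```

```text
[0.60648456 0.06262226 0.16321156]
scene [344. 196.] [323. 186.] [365. 208.] [343. 211.] [506. 121.] [344. 241.]
top [286. 173.] [307. 164.] [264. 182.] [287. 176.] [323. 462.] [290. 187.]
```

View pics/b.png

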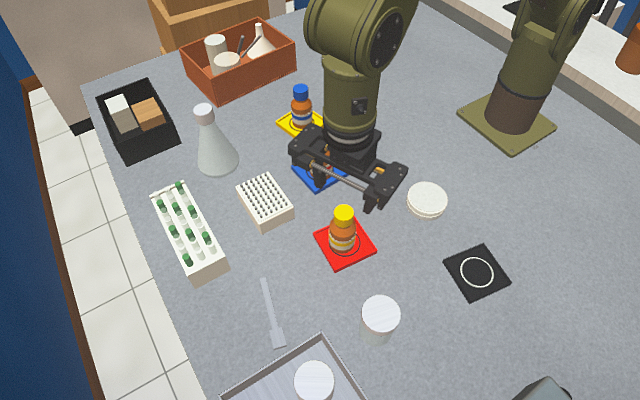

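The scene picture shows both fingers around the yellow cap, with tips at (320,183) and (372,208), as predicted. I'll go down now.

Request:
{"fn": "carry_out", "kwargs": {
  "plan": [
    {"rot": [0, 0, 0], "xyz": [0.0, 0.0, 0.015], "grip": 0},
    {"rot": [0, 0, 0], "xyz": [0.0, 0.0, 0.035], "grip": 0},
    {"rot": [0, 0, 0], "xyz": [0.0, 0.0, 0.055], "grip": 0},
    {"rot": [0, 0, 0], "xyz": [0.0, 0.0, 0.069], "grip": 0},
    {"rot": [0, 0, 0], "xyz": [0.0, 0.0, 0.071], "grip": 0},
    {"rot": [0, 0, 0], "xyz": [0.0, 0.0, 0.071], "grip": 0},
    {"rot": [0, 0, 0], "xyz": [0.0, 0.0, 0.071], "grip": 0}
  ]
}}

```text
clock: 2.98
tool_pos: [0.6083, 0.0638, 0.0942]
eef_rot: [0.98, 0.201, 0.001, 0.0]
contact_force: [-0.6, -1.1, -0.9]
opening: 1.001
finger_force: 0.0
```

Request:
{"fn": "carry_out", "kwargs": {
  "plan": [
    {"rot": [0, 0, 0], "xyz": [0, 0, 0], "grip": 255},
    {"rot": [0, 0, 0], "xyz": [0, 0, 0], "grip": 255},
    {"rot": [0, 0, 0], "xyz": [0, 0, 0], "grip": 255},
    {"rot": [0, 0, 0], "xyz": [0, 0, 0], "grip": 255},
    {"rot": [0, 0, 0], "xyz": [0, 0, 0], "grip": 255},
    {"rot": [0, 0, 0], "xyz": [0, 0, 0], "grip": 255},
    {"rot": [0, 0, 0], "xyz": [0, 0, 0], "grip": 255},
    {"rot": [0, 0, 0], "xyz": [0, 0, 0], "grip": 255}
  ],
  "squeeze": 20
}}

```text
clock: 3.65
tool_pos: [0.6071, 0.0641, 0.0927]
eef_rot: [0.979, 0.202, -0.0, -0.0]
contact_force: [-0.4, 1.1, 0.6]
opening: 0.424
finger_force: 20.1
```

Request:
{"fn": "carry_out", "kwargs": {
  "plan": [
    {"rot": [0, 0, 0], "xyz": [0, 0, -0.006], "grip": 255},
    {"rot": [0, 0, 0], "xyz": [0, 0, -0.02], "grip": 255},
    {"rot": [0, 0, 0], "xyz": [0, 0, -0.036], "grip": 255},
    {"rot": [0, 0, 0], "xyz": [-0.002, -0.006, -0.048], "grip": 255},
    {"rot": [0, 0, 0], "xyz": [-0.007, -0.021, -0.05], "grip": 255},
    {"rot": [0, 0, 0], "xyz": [-0.015, -0.044, -0.05], "grip": 255},
    {"rot": [0, 0, 0], "xyz": [-0.025, -0.074, -0.05], "grip": 255},
    {"rot": [0, 0, 0], "xyz": [-0.035, -0.104, -0.05], "grip": 255}
  ]
}}

```text
clock: 4.32
tool_pos: [0.533, 0.1461, 0.1432]
eef_rot: [0.98, 0.201, 0.0, -0.0]
contact_force: [0.4, 1.0, -1.3]
opening: 0.428
finger_force: 20.0
```

Request:
{"fn": "carry_out", "kwargs": {
  "plan": [
    {"rot": [0, 0, 0], "xyz": [-0.01, -0.03, 0], "grip": 255},
    {"rot": [0, 0, 0], "xyz": [-0.02, -0.06, 0], "grip": 255},
    {"rot": [0, 0, 0], "xyz": [-0.03, -0.09, 0], "grip": 255},
    {"rot": [0, 0, 0], "xyz": [-0.039, -0.117, 0], "grip": 255},
    {"rot": [0, 0, 0], "xyz": [-0.047, -0.141, 0], "grip": 255},
    {"rot": [0, 0, 0], "xyz": [-0.053, -0.157, 0], "grip": 255},
    {"rot": [0, 0, 0], "xyz": [-0.055, -0.164, 0], "grip": 255},
    {"rot": [0, 0, 0], "xyz": [-0.055, -0.164, 0], "grip": 255}
  ]
}}

```text
clock: 4.98
tool_pos: [0.4171, 0.2764, 0.143]
eef_rot: [0.979, 0.203, -0.0, -0.001]
contact_force: [0.3, -0.5, -2.3]
opening: 0.425
finger_force: 20.0
```

```bash
python3 -c "
from h import *
r.snapshot('top'); go(.4185,.275,.095)
cv2.imwrite('pics/c.png',cv2.cvtColor(r.snapshot('scene'),cv2.COLOR_RGB2BGR))"
```

```text
t 5.03 pos [0.4186 0.2748 0.143 ] shift [ 0.     -0.0002  0.048 ] q [-0.66  0.68 -0.02  2.03  0.04  0.43 -1.87]
```

View pics/c.png

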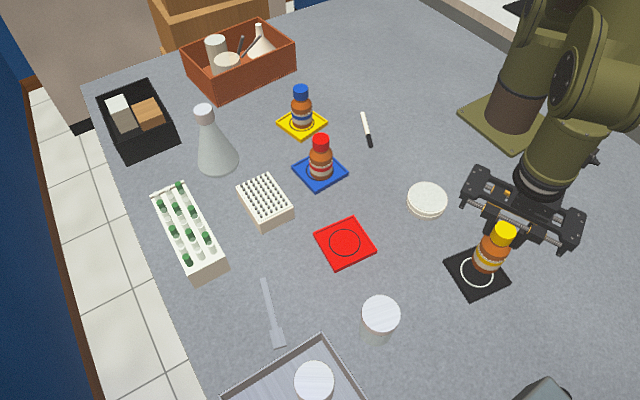

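```bash
python3 -c "
from h import *
print(proj('scene',[[.4186,.2748,.058],[.4186,.2748,.095],[.4186,.2748,.164]]))
im=r.snapshot('scene');h=cv2.cvtColor(im,cv2.COLOR_RGB2HSV)[225:290,440:560]
m=cv2.inRange(h,(20,130,90),(36,255,255)); cs=max(cv2.findContours(m,0,1)[0],key=cv2.contourArea); print('cap',cs[:,0].mean(0)+[440,225])
for n in('scene','top'):
  im=r.snapshot(n)
  for c in blobs(im,'red'):
    print(n,[np.round(v,4) for v in rect(n,c,.012)])
"
```

```text
[[484. 260.]
 [490. 251.]
 [504. 231.]]
cap [502.38571429 233.77142857]
scene [array([0.6035, 0.0716]), array([0.1045, 0.1028]), np.float64(84.1648)]
scene [array([ 0.4866, -0.2035]), array([0.0679, 0.0411]), np.float64(56.4121)]
top [array([ 0.546 , -0.1373]), array([0.0426, 0.0428]), np.float64(88.5776)]
top [array([0.602, 0.069]), array([0.0986, 0.0991]), np.float64(83.8559)]
```

```bash
python3 -c "
from h import *
im=cv2.cvtColor(r.snapshot('scene')[180:320,400:600],cv2.COLOR_RGB2BGR)
cv2.imwrite('pics/d.png',cv2.resize(im,None,fx=4,fy=4,interpolation=cv2.INTER_CUBIC))"
```

```text
(no output)
```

View pics/d.png

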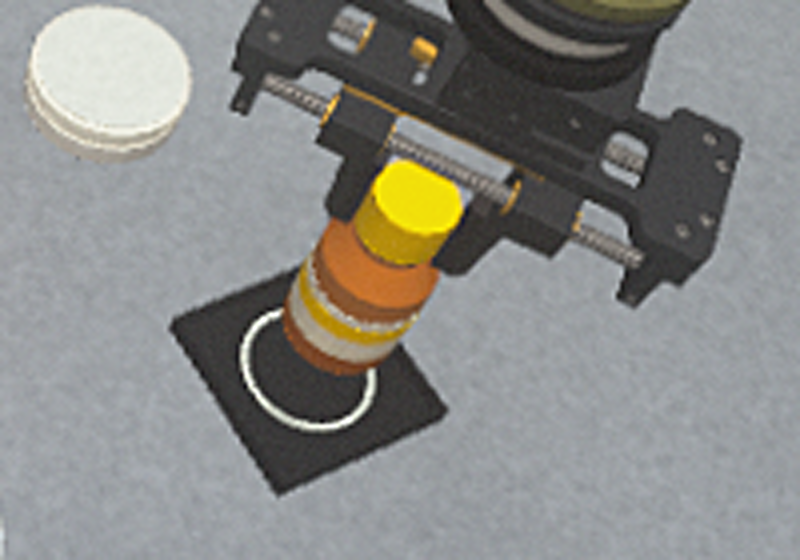

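The bottle is upright over the white ring, which is centred at about (477,272). I'll set it down.

Request:
{"fn": "carry_out", "kwargs": {
  "plan": [
    {"rot": [0, 0, 0], "xyz": [0, 0, 0.012], "grip": 255},
    {"rot": [0, 0, 0], "xyz": [0, 0, 0.026], "grip": 255},
    {"rot": [0, 0, 0], "xyz": [0, 0, 0.038], "grip": 255},
    {"rot": [0, 0, 0], "xyz": [0, 0, 0.046], "grip": 255},
    {"rot": [0, 0, 0], "xyz": [0, 0, 0.049], "grip": 255},
    {"rot": [0, 0, 0], "xyz": [0, 0, 0.05], "grip": 255},
    {"rot": [0, 0, 0], "xyz": [0, 0, 0.05], "grip": 255},
    {"rot": [0, 0, 0], "xyz": [0, 0, 0.05], "grip": 255}
  ]
}}

```text
clock: 5.95
tool_pos: [0.419, 0.2746, 0.0931]
eef_rot: [0.98, 0.201, 0.0, -0.0]
contact_force: [-1.0, -0.4, -1.5]
opening: 0.423
finger_force: 20.0
```

Request:
{"fn": "carry_out", "kwargs": {
  "plan": [
    {"rot": [0, 0, 0], "xyz": [0, 0, 0.0005], "grip": 150},
    {"rot": [0, 0, 0], "xyz": [0, 0, 0.0005], "grip": 140},
    {"rot": [0, 0, 0], "xyz": [0, 0, 0.0005], "grip": 100},
    {"rot": [0, 0, 0], "xyz": [0, 0, 0.0005], "grip": 0},
    {"rot": [0, 0, 0], "xyz": [0, 0, 0.0005], "grip": 0},
    {"rot": [0, 0, 0], "xyz": [0, 0, 0.0005], "grip": 0},
    {"rot": [0, 0, 0], "xyz": [0, 0, 0.0005], "grip": 0},
    {"rot": [0, 0, 0], "xyz": [0, 0, 0.0005], "grip": 0}
  ]
}}

```text
clock: 6.62
tool_pos: [0.4186, 0.2745, 0.0922]
eef_rot: [0.979, 0.201, 0.0, 0.0]
contact_force: [-0.4, 1.1, 0.0]
opening: 0.881
finger_force: 0.0
```

Request:
{"fn": "carry_out", "kwargs": {
  "plan": [
    {"rot": [0, 0, 0], "xyz": [0, 0, -0.01], "grip": 0},
    {"rot": [0, 0, 0], "xyz": [0, 0, -0.03], "grip": 0},
    {"rot": [0, 0, 0], "xyz": [0, 0, -0.055], "grip": 0},
    {"rot": [0, 0, 0], "xyz": [0, 0, -0.08], "grip": 0}
  ]
}}

```text
clock: 6.95
tool_pos: [0.4183, 0.2742, 0.1735]
eef_rot: [0.979, 0.202, -0.0, 0.0]
contact_force: [-0.2, 0.2, -0.2]
opening: 1.004
finger_force: 0.0
```

```bash
python3 -c "
from h import *
r.snapshot('top'); go(.538,-.121,.173)
cv2.imwrite('pics/e.png',cv2.cvtColor(r.snapshot('scene'),cv2.COLOR_RGB2BGR)[150:350,300:640])"
```

```text
t 7.0 pos [0.4205 0.2757 0.1777] shift [-0.0485  0.4109  0.0038] q [-0.66  0.62 -0.03  2.    0.03  0.51 -1.87]
```

View pics/e.png

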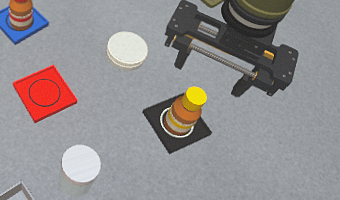

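The yellow bottle stands inside the white ring, at crop position (180,120). Next is the red bottle.

Request:
{"fn": "carry_out", "kwargs": {
  "plan": [
    {"rot": [0, 0, 0], "xyz": [-0.001, 0.012, 0], "grip": 0},
    {"rot": [0, 0, 0], "xyz": [-0.005, 0.042, 0], "grip": 0},
    {"rot": [0, 0, 0], "xyz": [-0.009, 0.08, 0], "grip": 0},
    {"rot": [0, 0, 0], "xyz": [-0.013, 0.118, 0], "grip": 0},
    {"rot": [0, 0, 0], "xyz": [-0.018, 0.156, 0], "grip": 0},
    {"rot": [0, 0, 0], "xyz": [-0.022, 0.194, 0], "grip": 0},
    {"rot": [0, 0, 0], "xyz": [-0.026, 0.232, 0], "grip": 0},
    {"rot": [0, 0, 0], "xyz": [-0.031, 0.27, 0], "grip": 0}
  ]
}}

```text
clock: 7.72
tool_pos: [0.496, 0.0112, 0.1712]
eef_rot: [0.98, 0.201, -0.001, 0.0]
contact_force: [0.2, -0.4, 0.4]
opening: 1.002
finger_force: 0.0
```

Request:
{"fn": "carry_out", "kwargs": {
  "plan": [
    {"rot": [0, 0, 0], "xyz": [-0.005, 0.037, 0], "grip": 0},
    {"rot": [0, 0, 0], "xyz": [-0.009, 0.074, 0], "grip": 0},
    {"rot": [0, 0, 0], "xyz": [-0.012, 0.104, 0], "grip": 0},
    {"rot": [0, 0, 0], "xyz": [-0.015, 0.125, 0], "grip": 0},
    {"rot": [0, 0, 0], "xyz": [-0.0155, 0.137, 0], "grip": 0},
    {"rot": [0, 0, 0], "xyz": [-0.0155, 0.1405, 0], "grip": 0},
    {"rot": [0, 0, 0], "xyz": [-0.0155, 0.1405, 0], "grip": 0},
    {"rot": [0, 0, 0], "xyz": [-0.0155, 0.1405, 0], "grip": 0}
  ]
}}

```text
clock: 8.38
tool_pos: [0.5374, -0.1192, 0.1718]
eef_rot: [0.979, 0.203, -0.0, -0.001]
contact_force: [-0.2, 0.0, 0.4]
opening: 1.0
finger_force: 0.0
```

```bash
python3 -c "
from h import *
go(.538,-.121,.093)"
```

```text
t 8.38 pos [ 0.5374 -0.1192  0.1718] shift [-0.0001  0.0021  0.0788] q [ 0.22  0.69 -0.15  1.86  0.16  0.61 -1.19]
```

Request:
{"fn": "carry_out", "kwargs": {
  "plan": [
    {"rot": [0, 0, 0], "xyz": [0.0, 0.001, 0.015], "grip": 0},
    {"rot": [0, 0, 0], "xyz": [0.0, 0.001, 0.037], "grip": 0},
    {"rot": [0, 0, 0], "xyz": [0.0, 0.001, 0.06], "grip": 0},
    {"rot": [0, 0, 0], "xyz": [0.0, 0.001, 0.075], "grip": 0},
    {"rot": [0, 0, 0], "xyz": [0.0, 0.001, 0.079], "grip": 0},
    {"rot": [0, 0, 0], "xyz": [0.0, 0.001, 0.079], "grip": 0},
    {"rot": [0, 0, 0], "xyz": [0.0, 0.001, 0.079], "grip": 0}
  ]
}}

```text
clock: 8.97
tool_pos: [0.5386, -0.1207, 0.0937]
eef_rot: [0.979, 0.202, 0.0, -0.0]
contact_force: [-0.1, -0.2, 0.4]
opening: 0.994
finger_force: 0.0
```

Request:
{"fn": "carry_out", "kwargs": {
  "plan": [
    {"rot": [0, 0, 0], "xyz": [0, 0, 0], "grip": 255},
    {"rot": [0, 0, 0], "xyz": [0, 0, 0], "grip": 255},
    {"rot": [0, 0, 0], "xyz": [0, 0, 0], "grip": 255},
    {"rot": [0, 0, 0], "xyz": [0, 0, 0], "grip": 255},
    {"rot": [0, 0, 0], "xyz": [0, 0, 0], "grip": 255},
    {"rot": [0, 0, 0], "xyz": [0, 0, 0], "grip": 255},
    {"rot": [0, 0, 0], "xyz": [0, 0, 0], "grip": 255},
    {"rot": [0, 0, 0], "xyz": [0, 0, 0], "grip": 255}
  ],
  "squeeze": 20
}}

```text
clock: 9.63
tool_pos: [0.5383, -0.1218, 0.0932]
eef_rot: [0.979, 0.202, -0.0, -0.0]
contact_force: [-0.3, -0.2, 0.4]
opening: 0.421
finger_force: 20.1
```

```bash
python3 -c "
from h import *
go(.6028,.0702,.093)"
```

```text
t 9.63 pos [ 0.5383 -0.1218  0.0932] shift [ 0.1351 -0.1509  0.0003] q [ 0.21  0.81 -0.11  1.9   0.19  0.43 -1.21]
```

Request:
{"fn": "carry_out", "kwargs": {
  "plan": [
    {"rot": [0, 0, 0], "xyz": [0, 0, -0.006], "grip": 255},
    {"rot": [0, 0, 0], "xyz": [0, 0, -0.02], "grip": 255},
    {"rot": [0, 0, 0], "xyz": [0, 0, -0.036], "grip": 255},
    {"rot": [0, 0, 0], "xyz": [0.003, -0.003, -0.048], "grip": 255},
    {"rot": [0, 0, 0], "xyz": [0.012, -0.013, -0.05], "grip": 255},
    {"rot": [0, 0, 0], "xyz": [0.026, -0.029, -0.05], "grip": 255},
    {"rot": [0, 0, 0], "xyz": [0.044, -0.049, -0.05], "grip": 255},
    {"rot": [0, 0, 0], "xyz": [0.062, -0.069, -0.05], "grip": 255}
  ]
}}

```text
clock: 10.3
tool_pos: [0.568, -0.0338, 0.1435]
eef_rot: [0.98, 0.201, -0.0, 0.0]
contact_force: [0.6, 0.9, -2.6]
opening: 0.421
finger_force: 20.0
```

Request:
{"fn": "carry_out", "kwargs": {
  "plan": [
    {"rot": [0, 0, 0], "xyz": [0.019, -0.021, 0], "grip": 255},
    {"rot": [0, 0, 0], "xyz": [0.036, -0.041, 0], "grip": 255},
    {"rot": [0, 0, 0], "xyz": [0.051, -0.058, 0], "grip": 255},
    {"rot": [0, 0, 0], "xyz": [0.063, -0.071, 0], "grip": 255},
    {"rot": [0, 0, 0], "xyz": [0.07, -0.079, 0], "grip": 255},
    {"rot": [0, 0, 0], "xyz": [0.073, -0.082, 0], "grip": 255},
    {"rot": [0, 0, 0], "xyz": [0.073, -0.082, 0], "grip": 255},
    {"rot": [0, 0, 0], "xyz": [0.073, -0.082, 0], "grip": 255}
  ]
}}

```text
clock: 10.97
tool_pos: [0.6023, 0.0684, 0.1431]
eef_rot: [0.98, 0.201, -0.001, 0.001]
contact_force: [0.2, -1.0, -1.9]
opening: 0.424
finger_force: 20.0
```

```bash
python3 -c "
from h import *
go(.6028,.0702,.093)
cv2.imwrite('pics/f.png',cv2.resize(cv2.cvtColor(r.snapshot('scene'),cv2.COLOR_RGB2BGR)[140:290,260:460],None,fx=3,fy=3))"
```

```text
t 10.97 pos [0.6023 0.0684 0.1431] shift [ 0.0012 -0.0015  0.0501] q [-0.14  0.79 -0.09  1.71  0.11  0.65 -1.46]
```

View pics/f.png

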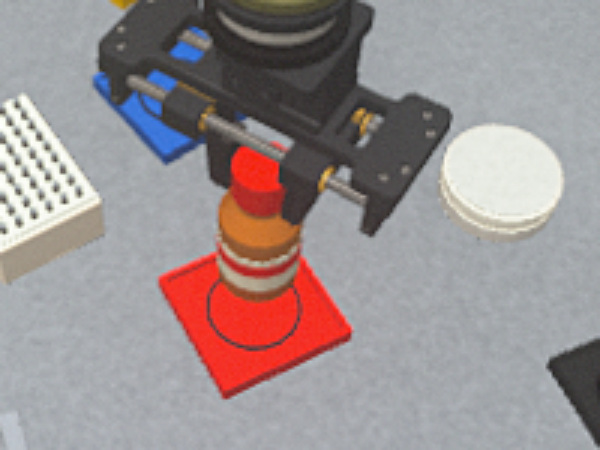

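The red bottle hangs upright over the red tray's ring, which is at (344,242) in the full frame. I'll lower it and release.

Request:
{"fn": "carry_out", "kwargs": {
  "plan": [
    {"rot": [0, 0, 0], "xyz": [0, 0, 0.012], "grip": 255},
    {"rot": [0, 0, 0], "xyz": [0, 0, 0.026], "grip": 255},
    {"rot": [0, 0, 0], "xyz": [0.0005, -0.0005, 0.038], "grip": 255},
    {"rot": [0, 0, 0], "xyz": [0.0005, -0.0005, 0.046], "grip": 255},
    {"rot": [0, 0, 0], "xyz": [0.0005, -0.0005, 0.049], "grip": 255},
    {"rot": [0, 0, 0], "xyz": [0.0005, -0.0005, 0.05], "grip": 255},
    {"rot": [0, 0, 0], "xyz": [0.0005, -0.0005, 0.05], "grip": 255},
    {"rot": [0, 0, 0], "xyz": [0.0005, -0.0005, 0.05], "grip": 255}
  ]
}}

```text
clock: 11.68
tool_pos: [0.603, 0.0706, 0.0934]
eef_rot: [0.98, 0.201, -0.0, 0.0]
contact_force: [-0.9, -0.1, 0.9]
opening: 0.425
finger_force: 20.0
```

Request:
{"fn": "carry_out", "kwargs": {
  "plan": [
    {"rot": [0, 0, 0], "xyz": [0, 0, 0.0005], "grip": 150},
    {"rot": [0, 0, 0], "xyz": [0, 0, 0.0005], "grip": 140},
    {"rot": [0, 0, 0], "xyz": [0, 0, 0.0005], "grip": 100},
    {"rot": [0, 0, 0], "xyz": [0, 0, 0.0005], "grip": 0},
    {"rot": [0, 0, 0], "xyz": [0, 0, 0.0005], "grip": 0},
    {"rot": [0, 0, 0], "xyz": [0, 0, 0.0005], "grip": 0},
    {"rot": [0, 0, 0], "xyz": [0, 0, 0.0005], "grip": 0},
    {"rot": [0, 0, 0], "xyz": [0, 0, 0.0005], "grip": 0}
  ]
}}

```text
clock: 12.35
tool_pos: [0.6031, 0.0708, 0.0927]
eef_rot: [0.979, 0.202, 0.0, 0.0]
contact_force: [0.1, -0.6, -0.6]
opening: 0.882
finger_force: 0.0
```

Request:
{"fn": "carry_out", "kwargs": {
  "plan": [
    {"rot": [0, 0, 0], "xyz": [0, 0, -0.01], "grip": 0},
    {"rot": [0, 0, 0], "xyz": [0, 0, -0.03], "grip": 0},
    {"rot": [0, 0, 0], "xyz": [0, 0, -0.055], "grip": 0},
    {"rot": [0, 0, 0], "xyz": [0, 0, -0.08], "grip": 0},
    {"rot": [0, 0, 0], "xyz": [0, 0, -0.08], "grip": 0},
    {"rot": [0, 0, 0], "xyz": [0, 0, -0.08], "grip": 0}
  ]
}}

```text
clock: 12.85
tool_pos: [0.6042, 0.0709, 0.1747]
eef_rot: [0.979, 0.201, 0.002, 0.0]
contact_force: [-0.6, -0.5, -0.5]
opening: 0.996
finger_force: 0.0
```

```bash
python3 -c "
from h import *
go(.4855,-.295,.173)"
```

```text
t 12.85 pos [0.6042 0.0709 0.1747] shift [-0.2535  0.2894  0.001 ] q [-0.14  0.74 -0.1   1.69  0.1   0.71 -1.45]
```

Request:
{"fn": "carry_out", "kwargs": {
  "plan": [
    {"rot": [0, 0, 0], "xyz": [-0.009, 0.01, 0], "grip": 0},
    {"rot": [0, 0, 0], "xyz": [-0.028, 0.032, 0], "grip": 0},
    {"rot": [0, 0, 0], "xyz": [-0.052, 0.06, 0], "grip": 0},
    {"rot": [0, 0, 0], "xyz": [-0.077, 0.088, 0], "grip": 0},
    {"rot": [0, 0, 0], "xyz": [-0.102, 0.117, 0], "grip": 0},
    {"rot": [0, 0, 0], "xyz": [-0.127, 0.146, 0], "grip": 0},
    {"rot": [0, 0, 0], "xyz": [-0.152, 0.174, 0], "grip": 0},
    {"rot": [0, 0, 0], "xyz": [-0.177, 0.203, 0], "grip": 0}
  ]
}}

```text
clock: 13.52
tool_pos: [0.5178, -0.1878, 0.1715]
eef_rot: [0.98, 0.201, -0.002, -0.001]
contact_force: [1.3, -0.4, 0.2]
opening: 0.999
finger_force: 0.0
```

Request:
{"fn": "carry_out", "kwargs": {
  "plan": [
    {"rot": [0, 0, 0], "xyz": [-0.024, 0.027, 0], "grip": 0},
    {"rot": [0, 0, 0], "xyz": [-0.046, 0.053, 0], "grip": 0},
    {"rot": [0, 0, 0], "xyz": [-0.063, 0.073, 0], "grip": 0},
    {"rot": [0, 0, 0], "xyz": [-0.073, 0.084, 0], "grip": 0},
    {"rot": [0, 0, 0], "xyz": [-0.076, 0.087, 0], "grip": 0},
    {"rot": [0, 0, 0], "xyz": [-0.076, 0.087, 0], "grip": 0},
    {"rot": [0, 0, 0], "xyz": [-0.076, 0.087, 0], "grip": 0},
    {"rot": [0, 0, 0], "xyz": [-0.076, 0.087, 0], "grip": 0}
  ]
}}

```text
clock: 14.18
tool_pos: [0.4855, -0.2935, 0.1724]
eef_rot: [0.979, 0.203, 0.0, -0.001]
contact_force: [1.0, 0.3, 0.9]
opening: 1.001
finger_force: 0.0
```

```bash
python3 -c "
from h import *
go(.4855,-.295,.093)"
```

```text
t 14.18 pos [ 0.4855 -0.2935  0.1724] shift [-0.0007  0.0015  0.0794] q [ 0.57  0.7  -0.18  1.81  0.19  0.65 -0.88]
```

Request:
{"fn": "carry_out", "kwargs": {
  "plan": [
    {"rot": [0, 0, 0], "xyz": [0.0, 0.0005, 0.015], "grip": 0},
    {"rot": [0, 0, 0], "xyz": [0.0, 0.0005, 0.037], "grip": 0},
    {"rot": [0, 0, 0], "xyz": [0.0, 0.0005, 0.06], "grip": 0},
    {"rot": [0, 0, 0], "xyz": [0.0, 0.0005, 0.075], "grip": 0},
    {"rot": [0, 0, 0], "xyz": [0.0, 0.0005, 0.079], "grip": 0},
    {"rot": [0, 0, 0], "xyz": [0.0, 0.0005, 0.079], "grip": 0},
    {"rot": [0, 0, 0], "xyz": [0.0, 0.0005, 0.079], "grip": 0}
  ]
}}

```text
clock: 14.77
tool_pos: [0.4861, -0.2952, 0.0942]
eef_rot: [0.979, 0.202, 0.0, 0.0]
contact_force: [-0.2, 0.6, 0.5]
opening: 1.001
finger_force: 0.0
```

Request:
{"fn": "carry_out", "kwargs": {
  "plan": [
    {"rot": [0, 0, 0], "xyz": [0, 0, 0], "grip": 255},
    {"rot": [0, 0, 0], "xyz": [0, 0, 0], "grip": 255},
    {"rot": [0, 0, 0], "xyz": [0, 0, 0], "grip": 255},
    {"rot": [0, 0, 0], "xyz": [0, 0, 0], "grip": 255},
    {"rot": [0, 0, 0], "xyz": [0, 0, 0], "grip": 255},
    {"rot": [0, 0, 0], "xyz": [0, 0, 0], "grip": 255},
    {"rot": [0, 0, 0], "xyz": [0, 0, 0], "grip": 255},
    {"rot": [0, 0, 0], "xyz": [0, 0, 0], "grip": 255}
  ],
  "squeeze": 20
}}

```text
clock: 15.43
tool_pos: [0.4851, -0.2958, 0.0937]
eef_rot: [0.979, 0.202, -0.0, -0.0]
contact_force: [-0.3, 1.4, 1.2]
opening: 0.424
finger_force: 20.1
```

```bash
python3 -c "
from h import *
go(.5383,-.1268,.093)"
```

```text
t 15.43 pos [ 0.4851 -0.2958  0.0937] shift [ 0.1156 -0.1343  0.0008] q [ 0.55  0.83 -0.14  1.85  0.23  0.48 -0.92]
```

Request:
{"fn": "carry_out", "kwargs": {
  "plan": [
    {"rot": [0, 0, 0], "xyz": [0, 0, -0.006], "grip": 255},
    {"rot": [0, 0, 0], "xyz": [0, 0, -0.02], "grip": 255},
    {"rot": [0, 0, 0], "xyz": [0, 0, -0.036], "grip": 255},
    {"rot": [0, 0, 0], "xyz": [0.003, -0.003, -0.048], "grip": 255},
    {"rot": [0, 0, 0], "xyz": [0.01, -0.012, -0.05], "grip": 255},
    {"rot": [0, 0, 0], "xyz": [0.022, -0.025, -0.05], "grip": 255},
    {"rot": [0, 0, 0], "xyz": [0.036, -0.042, -0.05], "grip": 255},
    {"rot": [0, 0, 0], "xyz": [0.052, -0.06, -0.05], "grip": 255}
  ]
}}

```text
clock: 16.1
tool_pos: [0.509, -0.219, 0.1434]
eef_rot: [0.98, 0.201, -0.0, -0.0]
contact_force: [0.4, 0.5, -2.7]
opening: 0.423
finger_force: 20.0
```

Request:
{"fn": "carry_out", "kwargs": {
  "plan": [
    {"rot": [0, 0, 0], "xyz": [0.016, -0.018, 0], "grip": 255},
    {"rot": [0, 0, 0], "xyz": [0.031, -0.036, 0], "grip": 255},
    {"rot": [0, 0, 0], "xyz": [0.044, -0.052, 0], "grip": 255},
    {"rot": [0, 0, 0], "xyz": [0.055, -0.064, 0], "grip": 255},
    {"rot": [0, 0, 0], "xyz": [0.061, -0.071, 0], "grip": 255},
    {"rot": [0, 0, 0], "xyz": [0.0635, -0.0745, 0], "grip": 255},
    {"rot": [0, 0, 0], "xyz": [0.0635, -0.0745, 0], "grip": 255},
    {"rot": [0, 0, 0], "xyz": [0.0635, -0.0745, 0], "grip": 255}
  ]
}}

```text
clock: 16.77
tool_pos: [0.5377, -0.1277, 0.1435]
eef_rot: [0.98, 0.201, -0.001, 0.0]
contact_force: [-0.2, -0.3, -2.4]
opening: 0.425
finger_force: 20.0
```

```bash
python3 -c "
from h import *
im=r.snapshot('scene')
go(.5383,-.1268,.093)
for c in blobs(im,'yellow'): print([np.round(v,4) for v in rect('scene',c,.012)])
cv2.imwrite('pics/g.png',cv2.resize(cv2.cvtColor(im,cv2.COLOR_RGB2BGR)[80:280,230:430],None,fx=3,fy=3))"
```

```text
t 16.82 pos [ 0.5377 -0.1282  0.1436] shift [ 0.0012 -0.0011  0.0506] q [ 0.22  0.73 -0.12  1.87  0.16  0.55 -1.17]
[array([0.3489, 0.2584]), array([0.0634, 0.0423]), np.float64(9.7405)]
[array([ 0.4938, -0.2911]), array([0.0976, 0.1062]), np.float64(12.0104)]
```

View pics/g.png

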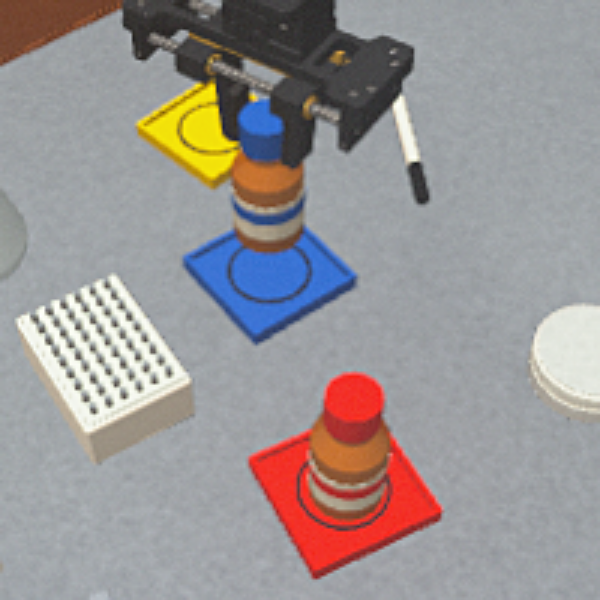

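The red bottle stands inside its ring at crop (345,490), and the blue one hangs over the blue ring at (270,270). I'll lower the blue one.

Request:
{"fn": "carry_out", "kwargs": {
  "plan": [
    {"rot": [0, 0, 0], "xyz": [0, 0, 0.012], "grip": 255},
    {"rot": [0, 0, 0], "xyz": [0.0005, -0.0005, 0.026], "grip": 255},
    {"rot": [0, 0, 0], "xyz": [0.0005, -0.0005, 0.038], "grip": 255},
    {"rot": [0, 0, 0], "xyz": [0.0005, -0.0005, 0.046], "grip": 255},
    {"rot": [0, 0, 0], "xyz": [0.0005, -0.0005, 0.049], "grip": 255},
    {"rot": [0, 0, 0], "xyz": [0.0005, -0.0005, 0.05], "grip": 255},
    {"rot": [0, 0, 0], "xyz": [0.0005, -0.0005, 0.05], "grip": 255},
    {"rot": [0, 0, 0], "xyz": [0.0005, -0.0005, 0.05], "grip": 255}
  ]
}}

```text
clock: 17.48
tool_pos: [0.5389, -0.1266, 0.0941]
eef_rot: [0.98, 0.201, 0.0, 0.0]
contact_force: [0.7, -0.6, -2.8]
opening: 0.42
finger_force: 20.0
```

Request:
{"fn": "carry_out", "kwargs": {
  "plan": [
    {"rot": [0, 0, 0], "xyz": [0, 0, 0.0005], "grip": 150},
    {"rot": [0, 0, 0], "xyz": [0, 0, 0.0005], "grip": 140},
    {"rot": [0, 0, 0], "xyz": [0, 0, 0.0005], "grip": 100},
    {"rot": [0, 0, 0], "xyz": [0, 0, 0.0005], "grip": 0},
    {"rot": [0, 0, 0], "xyz": [0, 0, 0.0005], "grip": 0},
    {"rot": [0, 0, 0], "xyz": [0, 0, 0.0005], "grip": 0},
    {"rot": [0, 0, 0], "xyz": [0, 0, 0.0005], "grip": 0},
    {"rot": [0, 0, 0], "xyz": [0, 0, 0.0005], "grip": 0}
  ]
}}

```text
clock: 18.15
tool_pos: [0.5386, -0.1262, 0.0933]
eef_rot: [0.979, 0.202, 0.0, 0.0]
contact_force: [0.6, 0.2, 0.5]
opening: 0.88
finger_force: 0.0
```

Request:
{"fn": "carry_out", "kwargs": {
  "plan": [
    {"rot": [0, 0, 0], "xyz": [0, 0, -0.01], "grip": 0},
    {"rot": [0, 0, 0], "xyz": [0, 0, -0.03], "grip": 0},
    {"rot": [0, 0, 0], "xyz": [0, 0, -0.055], "grip": 0},
    {"rot": [0, 0, 0], "xyz": [0, 0, -0.08], "grip": 0},
    {"rot": [0, 0, 0], "xyz": [0, 0, -0.08], "grip": 0},
    {"rot": [0, 0, 0], "xyz": [0, 0, -0.08], "grip": 0}
  ]
}}

```text
clock: 18.65
tool_pos: [0.5395, -0.1264, 0.175]
eef_rot: [0.98, 0.201, 0.002, 0.001]
contact_force: [-0.4, 0.3, -0.9]
opening: 1.0
finger_force: 0.0
```

```bash
python3 -c "
from h import *
go(.4186,.2746,.173)"
```

```text
t 18.65 pos [ 0.5395 -0.1264  0.175 ] shift [ 0.0471 -0.4162  0.0013] q [ 0.23  0.68 -0.13  1.85  0.15  0.61 -1.16]
```

Request:
{"fn": "carry_out", "kwargs": {
  "plan": [
    {"rot": [0, 0, 0], "xyz": [0.001, -0.012, 0], "grip": 0},
    {"rot": [0, 0, 0], "xyz": [0.005, -0.042, 0], "grip": 0},
    {"rot": [0, 0, 0], "xyz": [0.009, -0.08, 0], "grip": 0},
    {"rot": [0, 0, 0], "xyz": [0.013, -0.118, 0], "grip": 0},
    {"rot": [0, 0, 0], "xyz": [0.018, -0.156, 0], "grip": 0},
    {"rot": [0, 0, 0], "xyz": [0.022, -0.194, 0], "grip": 0},
    {"rot": [0, 0, 0], "xyz": [0.026, -0.232, 0], "grip": 0},
    {"rot": [0, 0, 0], "xyz": [0.031, -0.27, 0], "grip": 0}
  ]
}}

```text
clock: 19.32
tool_pos: [0.4578, 0.136, 0.1721]
eef_rot: [0.979, 0.202, -0.002, 0.0]
contact_force: [0.5, -0.2, 0.0]
opening: 0.998
finger_force: 0.0
```

Request:
{"fn": "carry_out", "kwargs": {
  "plan": [
    {"rot": [0, 0, 0], "xyz": [0.005, -0.037, 0], "grip": 0},
    {"rot": [0, 0, 0], "xyz": [0.009, -0.074, 0], "grip": 0},
    {"rot": [0, 0, 0], "xyz": [0.012, -0.106, 0], "grip": 0},
    {"rot": [0, 0, 0], "xyz": [0.015, -0.13, 0], "grip": 0},
    {"rot": [0, 0, 0], "xyz": [0.0155, -0.142, 0], "grip": 0},
    {"rot": [0, 0, 0], "xyz": [0.0155, -0.146, 0], "grip": 0},
    {"rot": [0, 0, 0], "xyz": [0.0155, -0.146, 0], "grip": 0},
    {"rot": [0, 0, 0], "xyz": [0.0155, -0.146, 0], "grip": 0}
  ]
}}

```text
clock: 19.98
tool_pos: [0.4165, 0.2731, 0.1726]
eef_rot: [0.98, 0.201, -0.001, 0.001]
contact_force: [0.3, -1.4, -0.1]
opening: 0.999
finger_force: 0.0
```

```bash
python3 -c "
from h import *
go(.4186,.2746,.093)"
```

```text
t 19.98 pos [0.4165 0.2731 0.1726] shift [ 0.0026 -0.0006  0.0796] q [-0.66  0.63 -0.01  2.01  0.02  0.5  -1.86]
```

Request:
{"fn": "carry_out", "kwargs": {
  "plan": [
    {"rot": [0, 0, 0], "xyz": [0.001, -0.0005, 0.015], "grip": 0},
    {"rot": [0, 0, 0], "xyz": [0.001, -0.0005, 0.037], "grip": 0},
    {"rot": [0, 0, 0], "xyz": [0.001, -0.0005, 0.06], "grip": 0},
    {"rot": [0, 0, 0], "xyz": [0.001, -0.0005, 0.075], "grip": 0},
    {"rot": [0, 0, 0], "xyz": [0.001, -0.0005, 0.08], "grip": 0},
    {"rot": [0, 0, 0], "xyz": [0.001, -0.0005, 0.08], "grip": 0},
    {"rot": [0, 0, 0], "xyz": [0.001, -0.0005, 0.08], "grip": 0}
  ]
}}

```text
clock: 20.57
tool_pos: [0.4182, 0.2743, 0.0935]
eef_rot: [0.98, 0.201, 0.0, 0.0]
contact_force: [-0.1, 1.2, 0.3]
opening: 0.998
finger_force: 0.0
```

Request:
{"fn": "carry_out", "kwargs": {
  "plan": [
    {"rot": [0, 0, 0], "xyz": [0, 0, 0], "grip": 255},
    {"rot": [0, 0, 0], "xyz": [0, 0, 0], "grip": 255},
    {"rot": [0, 0, 0], "xyz": [0, 0, 0], "grip": 255},
    {"rot": [0, 0, 0], "xyz": [0, 0, 0], "grip": 255},
    {"rot": [0, 0, 0], "xyz": [0, 0, 0], "grip": 255},
    {"rot": [0, 0, 0], "xyz": [0, 0, 0], "grip": 255},
    {"rot": [0, 0, 0], "xyz": [0, 0, 0], "grip": 255},
    {"rot": [0, 0, 0], "xyz": [0, 0, 0], "grip": 255}
  ],
  "squeeze": 20
}}

```text
clock: 21.23
tool_pos: [0.4178, 0.2754, 0.0932]
eef_rot: [0.979, 0.202, 0.0, -0.0]
contact_force: [-0.7, 0.5, 0.6]
opening: 0.421
finger_force: 20.1
```

```bash
python3 -c "
from h import *
go(.39,-.02,.26);go(.488,-.292,.26)"
```

```text
t 21.23 pos [0.4178 0.2754 0.0932] shift [-0.1421  0.2604 -0.1668] q [-0.67  0.78 -0.01  2.06  0.03  0.3  -1.87]
t 21.23 pos [0.4178 0.2754 0.0932] shift [-0.1595  0.549  -0.1668] q [-0.67  0.78 -0.01  2.06  0.03  0.3  -1.87]
```

Request:
{"fn": "carry_out", "kwargs": {
  "plan": [
    {"rot": [0, 0, 0], "xyz": [0, 0, -0.006], "grip": 255},
    {"rot": [0, 0, 0], "xyz": [0, 0, -0.02], "grip": 255},
    {"rot": [0, 0, 0], "xyz": [0, 0, -0.042], "grip": 255},
    {"rot": [0, 0, 0], "xyz": [-0.001, 0.004, -0.066], "grip": 255},
    {"rot": [0, 0, 0], "xyz": [-0.004, 0.014, -0.09], "grip": 255},
    {"rot": [0, 0, 0], "xyz": [-0.008, 0.029, -0.112], "grip": 255},
    {"rot": [0, 0, 0], "xyz": [-0.014, 0.05, -0.128], "grip": 255},
    {"rot": [0, 0, 0], "xyz": [-0.022, 0.076, -0.135], "grip": 255}
  ]
}}

```text
clock: 21.9
tool_pos: [0.4284, 0.1978, 0.2306]
eef_rot: [0.979, 0.203, 0.002, -0.001]
contact_force: [0.5, -1.7, -1.3]
opening: 0.421
finger_force: 20.0
```

Request:
{"fn": "carry_out", "kwargs": {
  "plan": [
    {"rot": [0, 0, 0], "xyz": [-0.009, 0.031, -0.003], "grip": 255},
    {"rot": [0, 0, 0], "xyz": [-0.018, 0.063, -0.005], "grip": 255},
    {"rot": [0, 0, 0], "xyz": [-0.028, 0.096, -0.005], "grip": 255},
    {"rot": [0, 0, 0], "xyz": [-0.038, 0.13, -0.005], "grip": 255},
    {"rot": [0, 0, 0], "xyz": [-0.048, 0.164, -0.005], "grip": 255},
    {"rot": [0, 0, 0], "xyz": [-0.058, 0.198, -0.005], "grip": 255},
    {"rot": [0, 0, 0], "xyz": [-0.067, 0.232, -0.005], "grip": 255},
    {"rot": [0, 0, 0], "xyz": [-0.077, 0.266, -0.005], "grip": 255}
  ]
}}

```text
clock: 22.57
tool_pos: [0.4614, -0.0798, 0.2335]
eef_rot: [0.979, 0.202, -0.0, 0.0]
contact_force: [0.4, -0.2, -1.7]
opening: 0.421
finger_force: 20.0
```

Request:
{"fn": "carry_out", "kwargs": {
  "plan": [
    {"rot": [0, 0, 0], "xyz": [-0.01, 0.034, 0], "grip": 255},
    {"rot": [0, 0, 0], "xyz": [-0.02, 0.068, 0], "grip": 255},
    {"rot": [0, 0, 0], "xyz": [-0.03, 0.101, 0], "grip": 255},
    {"rot": [0, 0, 0], "xyz": [-0.039, 0.132, 0], "grip": 255},
    {"rot": [0, 0, 0], "xyz": [-0.047, 0.16, 0], "grip": 255},
    {"rot": [0, 0, 0], "xyz": [-0.054, 0.183, 0], "grip": 255},
    {"rot": [0, 0, 0], "xyz": [-0.059, 0.199, 0], "grip": 255},
    {"rot": [0, 0, 0], "xyz": [-0.061, 0.207, 0], "grip": 255}
  ]
}}

```text
clock: 23.23
tool_pos: [0.4864, -0.2956, 0.2331]
eef_rot: [0.98, 0.2, -0.001, 0.001]
contact_force: [0.2, 0.2, -2.0]
opening: 0.421
finger_force: 20.0
```

```bash
python3 -c "
from h import *
r.snapshot('top'); r.snapshot('top')
go(.4875,-.2925,.143)"
```

```text
t 23.33 pos [ 0.4869 -0.2936  0.2331] shift [ 0.001  -0.0008  0.0901] q [ 0.53  0.62 -0.11  1.75  0.09  0.78 -0.79]
```

Request:
{"fn": "carry_out", "kwargs": {
  "plan": [
    {"rot": [0, 0, 0], "xyz": [0, 0, 0.01], "grip": 255},
    {"rot": [0, 0, 0], "xyz": [0, 0, 0.028], "grip": 255},
    {"rot": [0, 0, 0], "xyz": [0.0005, -0.0005, 0.048], "grip": 255},
    {"rot": [0, 0, 0], "xyz": [0.0005, -0.0005, 0.068], "grip": 255},
    {"rot": [0, 0, 0], "xyz": [0.0005, -0.0005, 0.083], "grip": 255},
    {"rot": [0, 0, 0], "xyz": [0.0005, -0.0005, 0.09], "grip": 255},
    {"rot": [0, 0, 0], "xyz": [0.0005, -0.0005, 0.09], "grip": 255},
    {"rot": [0, 0, 0], "xyz": [0.0005, -0.0005, 0.09], "grip": 255}
  ]
}}

```text
clock: 24.0
tool_pos: [0.488, -0.2905, 0.1432]
eef_rot: [0.979, 0.202, -0.0, -0.0]
contact_force: [0.9, -0.0, -1.3]
opening: 0.424
finger_force: 20.0
```

```bash
python3 -c "
from h import *
im=r.snapshot('scene')
go(.4875,-.2925,.093)
cv2.imwrite('pics/i.png',cv2.resize(cv2.cvtColor(im,cv2.COLOR_RGB2BGR)[50:280,220:420],None,fx=2.6,fy=2.6))"
```

```text
t 24.05 pos [ 0.4883 -0.2911  0.1438] shift [-0.0014  0.001   0.0508] q [ 0.51  0.74 -0.09  1.83  0.11  0.57 -0.82]
```

View pics/i.png

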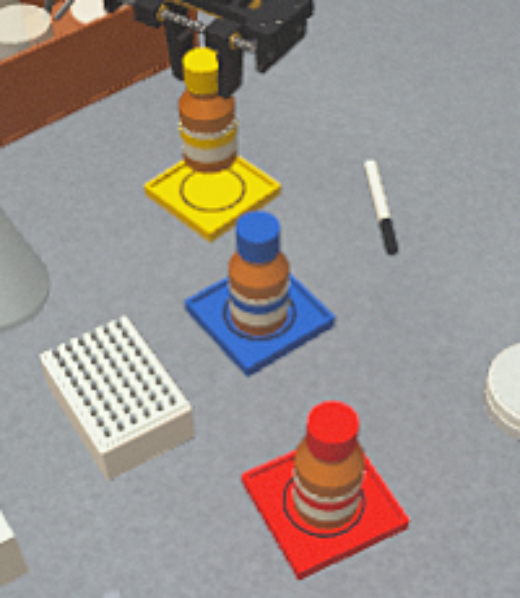

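The red and blue bottles stand in their rings. The yellow one hangs over its ring at crop (212,190), so I'll lower it.

Request:
{"fn": "carry_out", "kwargs": {
  "plan": [
    {"rot": [0, 0, 0], "xyz": [0, 0, 0.012], "grip": 255},
    {"rot": [0, 0, 0], "xyz": [-0.001, 0.001, 0.026], "grip": 255},
    {"rot": [0, 0, 0], "xyz": [-0.001, 0.001, 0.038], "grip": 255},
    {"rot": [0, 0, 0], "xyz": [-0.001, 0.001, 0.046], "grip": 255},
    {"rot": [0, 0, 0], "xyz": [-0.001, 0.001, 0.049], "grip": 255},
    {"rot": [0, 0, 0], "xyz": [-0.001, 0.001, 0.05], "grip": 255},
    {"rot": [0, 0, 0], "xyz": [-0.001, 0.001, 0.05], "grip": 255},
    {"rot": [0, 0, 0], "xyz": [-0.001, 0.001, 0.05], "grip": 255}
  ]
}}

```text
clock: 24.72
tool_pos: [0.4878, -0.2932, 0.094]
eef_rot: [0.979, 0.202, 0.001, 0.0]
contact_force: [0.2, 0.6, -1.2]
opening: 0.422
finger_force: 20.0
```

Request:
{"fn": "carry_out", "kwargs": {
  "plan": [
    {"rot": [0, 0, 0], "xyz": [0, 0, 0.0005], "grip": 150},
    {"rot": [0, 0, 0], "xyz": [0, 0, 0.0005], "grip": 140},
    {"rot": [0, 0, 0], "xyz": [0, 0, 0.0005], "grip": 100},
    {"rot": [0, 0, 0], "xyz": [0, 0, 0.0005], "grip": 0},
    {"rot": [0, 0, 0], "xyz": [0, 0, 0.0005], "grip": 0},
    {"rot": [0, 0, 0], "xyz": [0, 0, 0.0005], "grip": 0},
    {"rot": [0, 0, 0], "xyz": [0, 0, 0.0005], "grip": 0},
    {"rot": [0, 0, 0], "xyz": [0, 0, 0.0005], "grip": 0}
  ]
}}

```text
clock: 25.38
tool_pos: [0.4872, -0.293, 0.0927]
eef_rot: [0.979, 0.201, 0.0, 0.0]
contact_force: [0.1, 0.6, 0.5]
opening: 0.882
finger_force: 0.0
```

Request:
{"fn": "carry_out", "kwargs": {
  "plan": [
    {"rot": [0, 0, 0], "xyz": [0, 0, -0.01], "grip": 0},
    {"rot": [0, 0, 0], "xyz": [0, 0, -0.03], "grip": 0},
    {"rot": [0, 0, 0], "xyz": [0, 0, -0.06], "grip": 0},
    {"rot": [0, 0, 0], "xyz": [0, 0, -0.09], "grip": 0},
    {"rot": [0, 0, 0], "xyz": [0, 0, -0.12], "grip": 0},
    {"rot": [0, 0, 0], "xyz": [-0.02, 0.02, -0.14], "grip": 0},
    {"rot": [0, 0, 0], "xyz": [-0.045, 0.045, -0.145], "grip": 0},
    {"rot": [0, 0, 0], "xyz": [-0.07, 0.07, -0.145], "grip": 0}
  ]
}}

```text
clock: 26.05
tool_pos: [0.4518, -0.386, 0.2413]
eef_rot: [0.979, 0.203, 0.002, 0.002]
contact_force: [0.0, -0.9, -0.3]
opening: 1.001
finger_force: 0.0
```

Request:
{"fn": "carry_out", "kwargs": {
  "plan": [
    {"rot": [0, 0, 0], "xyz": [-0.025, 0.025, 0], "grip": 0},
    {"rot": [0, 0, 0], "xyz": [-0.05, 0.05, 0], "grip": 0},
    {"rot": [0, 0, 0], "xyz": [-0.075, 0.075, 0], "grip": 0},
    {"rot": [0, 0, 0], "xyz": [-0.095, 0.095, 0], "grip": 0},
    {"rot": [0, 0, 0], "xyz": [-0.11, 0.11, 0], "grip": 0},
    {"rot": [0, 0, 0], "xyz": [-0.115, 0.115, 0], "grip": 0},
    {"rot": [0, 0, 0], "xyz": [-0.115, 0.115, 0], "grip": 0},
    {"rot": [0, 0, 0], "xyz": [-0.115, 0.115, 0], "grip": 0}
  ]
}}

```text
clock: 26.72
tool_pos: [0.3911, -0.5345, 0.2379]
eef_rot: [0.979, 0.202, 0.001, -0.001]
contact_force: [0.2, 0.5, 0.1]
opening: 0.998
finger_force: 0.0
```

```bash
python3 - <<'E'
from h import *
im=r.snapshot('top'); t=cv2.cvtColor(im,cv2.COLOR_RGB2BGR)
cv2.imwrite('pics/j.png',cv2.resize(np.vstack([t[130:290,220:520],cv2.cvtColor(r.snapshot('scene'),cv2.COLOR_RGB2BGR)[70:280,200:500]]),None,fx=1.6,fy=1.6))
h=cv2.cvtColor(im,cv2.COLOR_RGB2HSV)
C={'red':(.6028,.0702),'blue':(.5383,-.1268),'yellow':(.4875,-.2925)}
for k,(x,y) in C.items():
    u=proj('top',[x,y,.122])[0]; m=np.zeros(h.shape[:2],np.uint8)
    for a,b in HS[k]: m|=cv2.inRange(h,(a,125,90),(b,255,255))
    mm=np.zeros_like(m); cv2.circle(mm,(int(u[0]),int(u[1])),12,255,-1)
    c=max(cv2.findContours(m&mm,0,1)[0],key=cv2.contourArea)
    print(k,u,cv2.minEnclosingCircle(cast('top',c[:,0],.12).astype(np.float32)))
E
```

```text
red [285. 179.] ((0.6031146049499512, 0.06953626871109009), 0.02431250736117363)
blue [385. 210.] ((0.5404562950134277, -0.1276334822177887), 0.022603416815400124)
yellow [471. 236.] ((0.48682230710983276, -0.2930510640144348), 0.02336973510682583)
```

View pics/j.png

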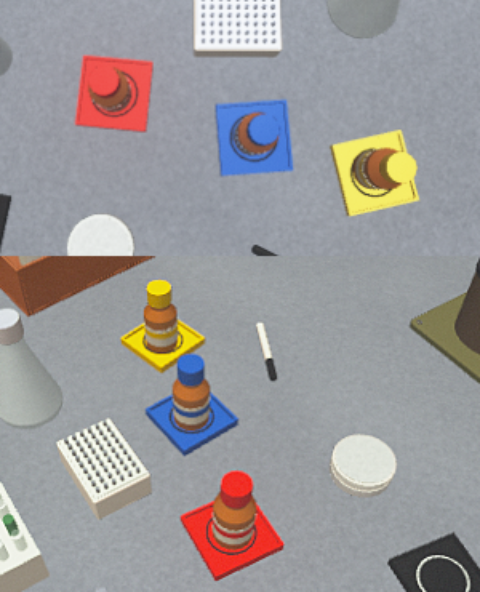

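Both views show the red, blue and yellow bottles upright inside the rings of their own trays, within about 2 mm of the middle. The arm is clear, so I'm handing in.

```bash
python3 -c "
from plant import r
print(r.finish_job())"
```

```text
the job is handed in; nothing more can be done
None
```

The job is handed in at about 27 s: each bottle stands upright, within about 2 mm of the middle of its own colour's tray, after the yellow one was parked on the black tray, and the beaker and tip box were not touched.

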